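Set up the filing station under its clear shield

ROBOT

A 6-joint arm with a two-finger parallel gripper is mounted at the origin on the work surface. World frame = base frame: x ahead of the robot, y to its left, z up, the work surface at z = 0. Lengths are in m, angles in rad, forces in N, time in s.
With the tool pointing down it reaches from about 0.375 to 0.9 m from the base axis. Payload 3.1 kg.
Tool frame: the origin (TCP) lies at the very end of the fingers, on their centre line; the grasp point (between the pads) lies 19 mm behind it; z points along the fingers, y is the direction in which the jaws open and shut (so a half turn about z gives the same grasp; the last joint's range is limited). The gripper opens to 85 mm and grips with 20 to 120 N. Pads are 22 mm wide; open, the fingers measure 114 mm over their backs; the gripper's body (76 mm by 85 mm) begins 54 mm behind the grasp point. The pads swing forward as they close: fully open they stand 13 mm farther back than shut.
Start: joints at [-1.413, 0.527, 1.433, -0, 1.181, -0.178], TCP at [0.206, -0.59, 0.231] pointing down, gripper open.
Joint ranges: [-3.08, 3.08], [-0.75, 2.2], [0.22, 2.44], [-1.43, 4.57], [0, 2.65], [-2.85, 2.85]. Speed limits (rad/s): [2.79, 2.79, 3.14, 3.14, 3.14, 3.14].

INTERFACE

Orientations are given as a unit quaternion [x, y, z, w].
In Python, from station import manip gives the robot as it stands.
- The arm moves only by the tool send_rows, never from a script. Its argument "motion" is a list of rows, each an object with "gripper": the finger opening in mm, from 0 to 85.4; "travel": the shift along the tool's x, y, z in mm, a list of three; "rotation": the turn, a rotation vector about the tool's x, y, z in degrees, a list of three. In form: [{"gripper": gripper, "travel": [x, y, z], "rotation": [ax, ay, az]}, ...]. A call has 1 to 12 rows; each row shifts and turns the commanded pose from where the row before left it, along the tool's axes as they then stand; what a row does not reach is not made up. A row lasts 1/12 s, in which the tool goes at most 41.7 mm and 7.16 degrees, less where a joint would pass 70% of its speed; a pose out of reach is approached as far as the arm can. A call is refused whole if a number of a shift passes 41.7 or a number of a turn 7.16, either way. A call with a gripper value outside its range is refused whole. The fingers move at their own pace and stop on an object; "newtons" is the grip in N (left out, the last holds). Time passes only in rows, so rows that do not move let the fingers close. It gives the time, the measured TCP pose, the force and the opening at its end, in the units of the state.
- manip.sense(): the state, without advancing time (a new reading comes with each control period).
- manip.snapshot(name): name is "scene" or "top"; returns the picture (420x560x3 uint8, red, green, blue); there is no depth.
- manip.calibration(name): a dict with "fx", "fy", "cx", "cy" (pixels), "k1" (the pictures are not rectified: a ray, as slopes to the right and down, at radius r is drawn at 1 + k1 r^2 times it, then the intrinsics apply), "cam_to_world" (4x4, takes a point from camera to world coordinates). Camera axes: x right, y down, z forward; pixel columns grow to the right and rows downward; lengths in m; the calibration is good to about 2 mm. A picture is of the moment at which its call begins. calibration takes no time and is no camera call.
- manip.sign_off(): hands the job in, once; it reports no verdict.
The state is a dict: "t": time; "q": joint angles; "qd": joint speeds; "tau": joint torques, N m; "tcp_pos": TCP position; "tool_rot": TCP orientation; "force": force on the tool from outside, world axes, zero at the start; "ft_torque": the same for the moment, N m; "finger_gap": opening from 0.0 (shut) to 1.0 (fully open).
Only numpy, scipy, OpenCV 4.12 (cv2) and the standard library are available. Lean on these libraries where they do the work, as an engineer would, in place of code of your own. Each camera call takes 0.05 s, during which the arm holds its last target. There are 200 camera calls.

TASK

Raise the filing station's clear shield and leave it standing at 55 degrees above level, in line with the two slanting side arms at its hinge. Then set the loose wooden filing block squarely on the matching fixed wooden plinth under the raised shield, same way round and all edges flush, leaving the shield at that angle and the other things on the bench where they are.

Things in the scene. Friction and masses are not known exactly. Their poses are not given: they have to be found in the camera images.
- station: Fixed steel base plate of the filing station, 12 mm thick. Origin: on the bench directly under the centre of the plinth; x points from the station's front towards its hinge, y to its left, z up. The plate spans x -110 to +130, y -125 to +125 mm. A fixed wooden plinth, 100 (x) x 56 (y) mm, z 12 to 52 mm, stands on it at the origin.
- plinth_top (a point): Centre of the plinth's flat top face, 52 mm above the bench; axes as station.
- shield (a joint): Angle of the shield, rad: 0 level (closed, over the plinth), growing as its front edge rises; 0.96 = 55 degrees; stop at 1.5. Stiff hinge: it stays where it is left. The shield is a clear sheet in an aluminium frame, 200 mm wide, 10 mm thick, reaching 190 mm from the hinge axis to its front edge.
- shield_hinge (a point): Middle of the hinge axis, fixed, 80 mm behind the plinth centre, 110 mm above the bench; the axis runs along the station's y. Dark posts (26 x 12 mm, to z 118 mm) carry it at y +-112 mm; from each a fixed dark side arm slants forward and up at 55 degrees above level, to 85 mm from the axis.
- shield_tab (a point): Grip point on the black tab in the middle of the shield's front edge, in the shield's plane, 230 mm from the hinge axis; moves with the shield. The tab is 22 mm wide (along the hinge axis), 14 mm thick and reaches from 190 to 254 mm from the hinge axis.
- block: Loose plain wooden filing block, 100 mm (x) x 56 mm (y) x 40 mm high, 0.11 to 0.22 kg; origin at the centre of its underside. Same outline as the plinth.
- offcut: Loose wooden strip, longer, narrower and lower than the block: 160 x 42 x 24 mm, origin at the centre of its underside. To be left alone.
- file1: File with red handle lying flat, about 205 mm long (x -100 to +105 mm), 16 mm high. To be left alone.
- file2: Second file, same as the first. To be left alone.
- spoon: Steel spoon lying flat, 170 mm long. To be left alone.
- mallet: Hammer lying on its side, 260 mm long. To be left alone.
- bowl: Steel bowl, 120 mm across, 45 mm high, origin under its centre. To be left alone.
- jar: Amber jar, 64 mm across, 90 mm high, origin under its centre. To be left alone.
There are look-alikes about, which are no part of the job. Leave any orange or red look-alike of the block alone.

How it is judged:
By the outcome, as a careful person would: the job done as asked, in the order asked, and still so for the second after the job is handed in, with the robot touching nothing.
It also fails if it takes over 72 s, if anything falls off the work surface, if the arm or the gripper's body presses on something with over 40 N, if the wrist force passes 120 N, or if a joint passes its speed limit or range.

## Working session

There is one attempt and no reset: what is moved stays moved. The work goes in short steps, Python scripts to look and compute and a tool call to move; the robot and the scene stay as the last step left them, time stands still between calls to the robot, and variables do not carry over. Pictures are saved under pics/ and viewed, about 8 in all and at most 12, crops included, and the job is handed in when it is done.

Besides the shell and the picture viewer there is one more tool, called as a command line: name --argument value ..., lists and objects as JSON in quotes. send_rows: Moves the arm, as the interface text tells. Its arguments: {"type":"object","properties":{"motion":{"type":"array","items":{"type":"object","properties":{"gripper":{"type":"number"},"travel":{"type":"array","items":{"type":"number"}},"rotation":{"type":"array","items":{"type":"number"}}}}},"newtons":{"type":"number"}},"required":["motion"]}

```bash
mkdir -p pics; python3 - <<'E'
from station import manip
import cv2,numpy as np
for n in("scene","top"):
    im=manip.snapshot(n); cv2.imwrite(f"pics/{n}0.png",im[:,:,::-1])
    c=manip.calibration(n); print(n,c["fx"],c["fy"],c["cx"],c["cy"],c["k1"]);print(np.round(c["cam_to_world"],3))
s=manip.sense();print(s)
E
ls
```

```text
scene 461.0473594236711 461.0473594236711 276.9823864213822 214.77597064630524 -0.04532159496948839
[[-0.863  0.349 -0.367  1.154]
 [ 0.506  0.565 -0.652  1.11 ]
 [-0.02  -0.748 -0.664  1.18 ]
 [ 0.     0.     0.     1.   ]]
top 544.0482353028339 544.0482353028339 288.86327739788135 208.70921505406676 -0.20438663606799626
[[-0.007 -0.991  0.133  0.393]
 [-1.     0.006 -0.013  0.053]
 [ 0.012 -0.133 -0.991  1.542]
 [ 0.     0.     0.     1.   ]]
{'t': 0.1, 'q': array([-1.41349582e+00,  5.28392743e-01,  1.43377476e+00, -1.33300148e-05,
        1.18143383e+00, -1.78494713e-01]), 'qd': array([-0.00050272, -0.00212086, -0.00277481, -0.00079048, -0.00117934,
        0.00066807]), 'tau': array([ 8.73199838e-05, -4.43304062e+01, -1.78587073e+01, -2.85189917e-04,
        3.88098881e-03,  4.01675578e-06]), 'tcp_pos': array([ 0.20587332, -0.58942662,  0.2304193 ]), 'tool_rot': array([ 9.85937355e-01,  1.67112309e-01,  4.47964293e-06, -1.00434865e-03]), 'force': array([ 0.04726339, -0.16988092,  0.30747263]), 'ft_torque': array([-0.00272402,  0.03559025, -0.02273146]), 'finger_gap': 0.9994986708061883}
pics
```

View pics/scene0.png

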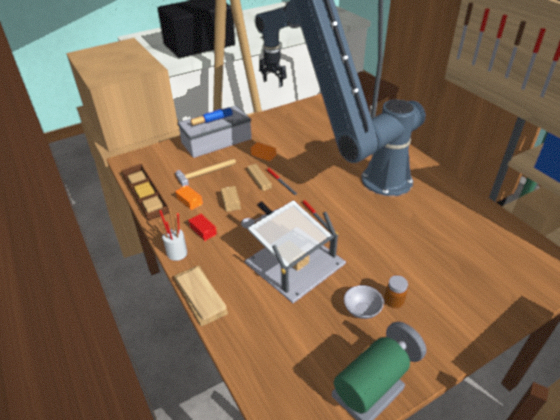

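View pics/top0.png

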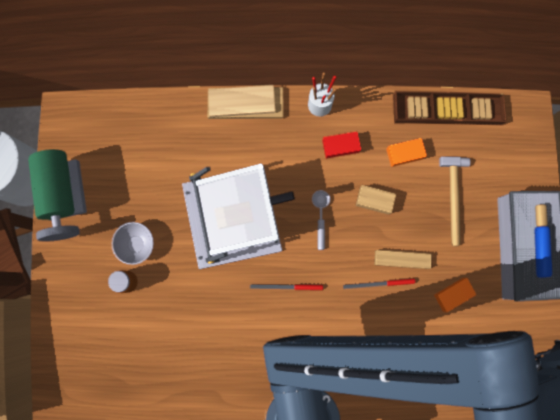

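The top view shows the station around (232,215), with its hinge on the left and the tab at about (283,198) pointing right. Block candidates are the plain wooden piece at (377,198), the longer strip at (404,258), which is the offcut, and the red/orange pieces at (341,144), (407,152) and (457,294). The piece at (377,198) fits 100x56, so I'll confirm it in a crop.

```bash
cat > h.py <<'E'
import numpy as np,cv2
from station import manip
def ray(n,px):
    c=manip.calibration(n);T=np.array(c["cam_to_world"])
    K=np.array([[c["fx"],0,c["cx"]],[0,c["fy"],c["cy"]],[0,0,1]])
    # slopes s drawn at s*(1+k1 r^2): OpenCV model
    u=cv2.undistortPoints(np.array(px,float).reshape(-1,1,2),K,np.array([c["k1"],0,0,0,0.])).reshape(-1,2)
    d=np.c_[u,np.ones(len(u))]@T[:3,:3].T
    return T[:3,3],d
def plane(n,px,z):
    o,d=ray(n,px);return o+d*((z-o[2])/d[:,2])[:,None]
def tri(p1,p2,a="top",b="scene"):
    o1,d1=ray(a,p1);o2,d2=ray(b,p2);out=[]
    for x,y in zip(d1,d2):
        A=np.c_[x,-y];s=np.linalg.lstsq(A,o2-o1,rcond=None)[0]
        p,q=o1+x*s[0],o2+y*s[1];out.append(np.r_[(p+q)/2,np.linalg.norm(p-q)])
    return np.array(out)
def proj(n,P):
    c=manip.calibration(n);T=np.linalg.inv(np.array(c["cam_to_world"]))
    K=np.array([[c["fx"],0,c["cx"]],[0,c["fy"],c["cy"]],[0,0,1]])
    return cv2.projectPoints(np.array(P,float).reshape(-1,1,3),cv2.Rodrigues(T[:3,:3])[0],T[:3,3],K,np.array([c["k1"],0,0,0,0.]))[0].reshape(-1,2)
E
python3 - <<'E'
from h import *
a=cv2.imread("pics/top0.png");b=cv2.imread("pics/scene0.png")
c1=cv2.resize(a[155:275,175:435],None,fx=3,fy=3,interpolation=cv2.INTER_CUBIC)
c2=cv2.resize(b[180:300,210:360],None,fx=5,fy=5,interpolation=cv2.INTER_CUBIC)
cv2.imwrite("pics/c1.png",c1);cv2.imwrite("pics/c2.png",c2)
# block mask in top
hsv=cv2.cvtColor(a,cv2.COLOR_BGR2HSV)
print(hsv[198,377],hsv[230,377],hsv[258,404],hsv[212,378])
print(plane("top",[[377,198]],.04),plane("top",[[404,258]],.024))
E
```

```text
[ 17 116 205] [ 13 157 162] [ 17 116 195] [ 14 149 163]
[[ 0.62367662 -0.21422008  0.04      ]] [[ 0.45482484 -0.28977068  0.024     ]]
```

View pics/c1.png

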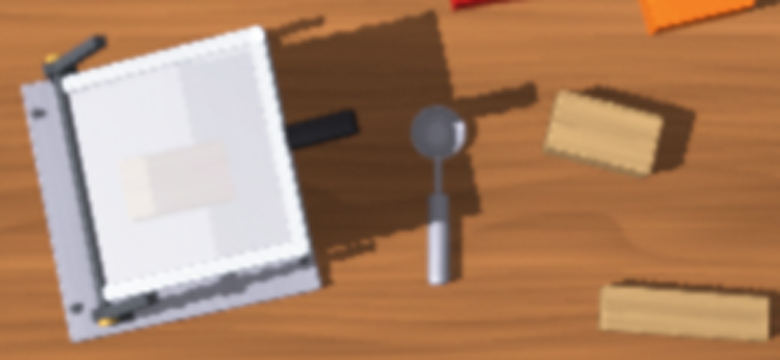

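View pics/c2.png

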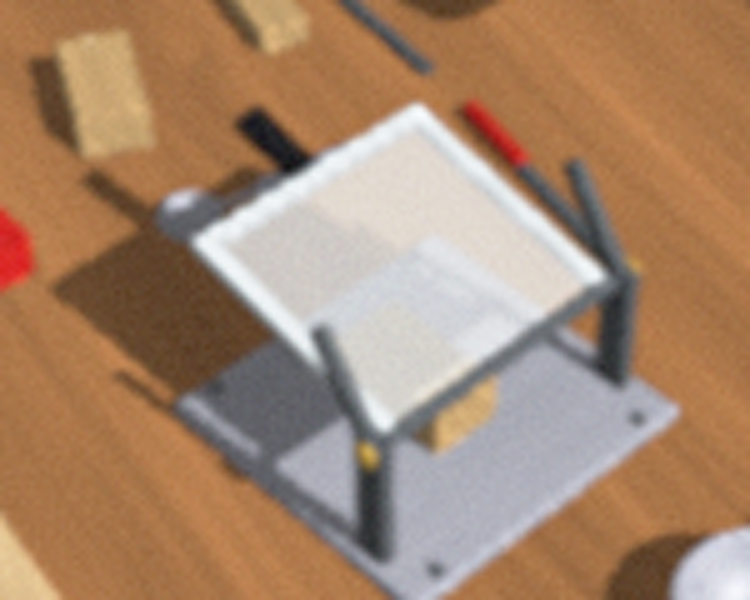

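The crop confirms the block: the piece at top (377,198) has roughly 100x56 proportions, and the strip below it is the offcut. The shield stands partly raised, and the plinth shows through it. Next I'll measure the station, block and shield.

```bash
cat >> h.py <<'E'
def rigid(L,W): # 2D: W = R L + t
    L=np.array(L);W=np.array(W);l=L.mean(0);w=W.mean(0)
    a=np.sum((L-l)[:,0]*(W-w)[:,1]-(L-l)[:,1]*(W-w)[:,0]);b=np.sum((L-l)*(W-w))
    t=np.arctan2(a,b);R=np.array([[np.cos(t),-np.sin(t)],[np.sin(t),np.cos(t)]]);return t,w-R@l,W-(L@R.T+w-R@l)
def woodrect(im,z,box,lo=(12,60,178),hi=(26,138,255)):
    x0,y0,x1,y1=box
    m=cv2.inRange(cv2.cvtColor(cv2.GaussianBlur(im,(3,3),0),cv2.COLOR_BGR2HSV),lo,hi);k=np.zeros_like(m);k[y0:y1,x0:x1]=m[y0:y1,x0:x1]
    k=cv2.morphologyEx(k,cv2.MORPH_OPEN,np.ones((3,3)))
    c=max(cv2.findContours(k,cv2.RETR_EXTERNAL,cv2.CHAIN_APPROX_NONE)[0],key=cv2.contourArea)
    P=plane("top",c.reshape(-1,2),z)[:,:2].astype(np.float32)
    return cv2.minAreaRect(P*1000)
E
python3 - <<'E'
from h import *
f1=lambda p:np.array(p)/3+[175,155]-[1/3,1/3]; f2=lambda p:np.array(p)/5+[210,180]-.4
pt=f1([(22,88),(72,340),(320,288)]);ps=f2([(178,405),(680,410)])
W=np.r_[plane("top",pt,.012),plane("scene",ps,.012)][:,:2]
L=[(.13,-.125),(.13,.125),(-.11,.125),(-.11,-.125),(.13,.125)]
t,o,r=rigid(L,W);print("station yaw",np.degrees(t),o);print(np.round(r*1000,1))
t2,o2,r2=rigid(L[:3],W[:3]);print(np.degrees(t2),o2,np.round(r2*1000,1))
print("plinth centre thru shield",plane("top",f1([(180,181)]),.052))
im=cv2.imread("pics/top0.png")
print("block",woodrect(im,.04,(350,175,405,225)))
print("offcut",woodrect(im,.024,(365,240,440,275)))
X=tri(f1([(262,28),(308,250),(357,122)]),f2([(195,240),(420,108),(250,117)]));print(X)
R=np.array([[np.cos(t),-np.sin(t)],[np.sin(t),np.cos(t)]])
loc=np.c_[(X[:,:2]-o)@R,X[:,2]];print(loc)
print(np.degrees(np.arctan2(loc[:,2]-.11,.08-loc[:,0])),np.hypot(loc[:,2]-.11,.08-loc[:,0]))
E
```

```text
station yaw 101.89479925561787 [0.57871953 0.18905025]
[[-2.5 -2. ]
 [ 2.  -1.9]
 [ 0.5 -0. ]
 [-1.5  1.8]
 [ 1.5  2.2]]
101.99297899773978 [0.5787917  0.18780817] [[-2.3 -1. ]
 [ 2.1 -0.4]
 [ 0.2  1.4]]
plinth centre thru shield [[0.57640271 0.18386169 0.052     ]]
block ((621.3831176757812, -208.9902801513672), (102.411865234375, 55.12974548339844), 74.06212615966797)
offcut ((450.9337463378906, -285.5945739746094), (160.595947265625, 41.06083679199219), 84.44685363769531)
[[6.97404053e-01 1.04791905e-01 1.52322890e-01 6.92678784e-04]
 [5.02555713e-01 6.65882093e-02 1.51839568e-01 4.02666119e-03]
 [6.12124891e-01 2.34840004e-02 1.61348966e-01 2.11808987e-03]]
[[-0.10691183 -0.09876915  0.15232289]
 [-0.10413397  0.09976971  0.15183957]
 [-0.16889652  0.00143768  0.16134897]]
[12.75847402 12.80158504 11.65694477] [0.19164358 0.18882761 0.25413814]
```

Residuals are within 2-3 mm and the sizes match: shield radius 190, tab 254, block 102x55, offcut 160x41. The shield is at about 12.7°, the station yaw is 101.9° and its origin is near (0.578, 0.187). I'll add a helper that turns a target pose into a constant row, then approach the tab.

```bash
cat >> h.py <<'E'
from scipy.spatial.transform import Rotation as Ro
YAW,ORG=np.radians(101.9),np.array([.5785,.1875])
def W(x,y,z,yaw=None,org=None):
    yaw=YAW if yaw is None else yaw;org=ORG if org is None else org
    c,s=np.cos(yaw),np.sin(yaw);return np.array([org[0]+c*x-s*y,org[1]+s*x+c*y,z])
def rot(phi,yaw=None): # tool down, x along yaw, body leaning phi deg to -x
    yaw=YAW if yaw is None else yaw
    return Ro.from_euler("z",yaw)*Ro.from_euler("x",np.pi)*Ro.from_euler("y",np.radians(phi))
def rows(g,R,n,deep=.019,start=None):
    """rows that bring the grasp point to g with rotation R; deep = TCP beyond g"""
    s=manip.sense();R0=Ro.from_quat(s["tool_rot"]);p0=s["tcp_pos"]
    if start: p0,R0=start
    p=g+R.apply([0,0,deep]);rv=(R0.inv()*R).as_rotvec()/n
    A=sum((Ro.from_rotvec(rv*k).as_matrix() for k in range(n)))
    t=np.linalg.solve(A,R0.inv().apply(p-p0))
    print(f"{n} rows travel {np.round(t*1000,1).tolist()} rotation {np.round(np.degrees(rv),2).tolist()}  target {np.round(p,4)}")
    return p,R
def err(g,R,deep=.019):
    s=manip.sense();p=g+R.apply([0,0,deep]);Rm=Ro.from_quat(s["tool_rot"])
    print("t",s["t"],"err mm (tool)",np.round(Rm.inv().apply(p-s["tcp_pos"])*1000,1),"rot deg",np.round(np.degrees((Rm.inv()*R).as_rotvec()),2),"F",np.round(s["force"],1),"gap",s["finger_gap"],"q",np.round(s["q"],2))
def tab(th,r=.23): th=np.radians(th);return W(.08-r*np.cos(th),0,.11+r*np.sin(th))
E
python3 - <<'E'
from h import *
a=rows(tab(12.7),rot(30),20,deep=-.055)
rows(tab(12.7),rot(30),5,deep=.021,start=a)
E
```

```text
20 rows travel [38.9, 1.7, 10.9] rotation [1.08, 1.22, -4.03]  target [0.6139 0.0193 0.2082]
5 rows travel [-0.0, 0.0, 15.2] rotation [0.0, 0.0, 0.0]  target [0.6061 0.0565 0.1424]
```

```bash
python3 - <<'E'
from h import *
s=manip.sense();p=s["tcp_pos"];R=Ro.from_quat(s["tool_rot"])
for k in range(24):
    p=p+R.apply(np.array([32.5,1.3,9.0])/1000*1.0); R=R*Ro.from_rotvec(np.radians([.9,1.02,-3.36]))
    if k%4==3:print(k+1,p.round(3))
a=rows(tab(12.7),rot(30),24,deep=-.055)
E
```

```text
4 [ 0.327 -0.54   0.198]
8 [ 0.434 -0.461  0.176]
12 [ 0.52  -0.358  0.167]
16 [ 0.58  -0.237  0.17 ]
20 [ 0.61  -0.107  0.186]
24 [0.609 0.025 0.214]
24 rows travel [32.4, 1.7, 9.2] rotation [0.9, 1.02, -3.36]  target [0.6139 0.0193 0.2082]
```

Path height stays at or above 0.165 m, clear of the low items.

send_rows --motion '[{"gripper":60,"travel":[32.4,1.7,9.2],"rotation":[0.9,1.02,-3.36]},{"gripper":60,"travel":[32.4,1.7,9.2],"rotation":[0.9,1.02,-3.36]},{"gripper":60,"travel":[32.4,1.7,9.2],"rotation":[0.9,1.02,-3.36]},{"gripper":60,"travel":[32.4,1.7,9.2],"rotation":[0.9,1.02,-3.36]},{"gripper":60,"travel":[32.4,1.7,9.2],"rotation":[0.9,1.02,-3.36]},{"gripper":60,"travel":[32.4,1.7,9.2],"rotation":[0.9,1.02,-3.36]},{"gripper":60,"travel":[32.4,1.7,9.2],"rotation":[0.9,1.02,-3.36]},{"gripper":60,"travel":[32.4,1.7,9.2],"rotation":[0.9,1.02,-3.36]},{"gripper":60,"travel":[32.4,1.7,9.2],"rotation":[0.9,1.02,-3.36]},{"gripper":60,"travel":[32.4,1.7,9.2],"rotation":[0.9,1.02,-3.36]},{"gripper":60,"travel":[32.4,1.7,9.2],"rotation":[0.9,1.02,-3.36]},{"gripper":60,"travel":[32.4,1.7,9.2],"rotation":[0.9,1.02,-3.36]}]' --newtons 40

```text
t: 1.1
tcp_pos: [0.5231, -0.3614, 0.1638]
tool_rot: [0.858, 0.495, 0.088, -0.109]
force: [0.3, -0.0, -0.1]
finger_gap: 0.704
```

```bash
python3 - <<'E'
from h import *
a=rows(tab(12.7),rot(30),12,deep=-.055); err(tab(12.7),rot(30),-.055)
E
```

```text
12 rows travel [32.3, 1.6, 9.1] rotation [0.89, 1.02, -3.35]  target [0.6139 0.0193 0.2082]
t 1.1 err mm (tool) [ 372.3 -110.7   65.4] rot deg [ 10.69  12.23 -40.17] F [ 0.3 -0.  -0.1] gap 0.7042936198224437 q [-0.88  0.68  1.37  0.22  1.29 -0.44]
```

Tracking is good, so I'll send the second half.

send_rows --motion '[{"gripper":60,"travel":[32.3,1.6,9.1],"rotation":[0.9,1.02,-3.35]},{"gripper":60,"travel":[32.3,1.6,9.1],"rotation":[0.9,1.02,-3.35]},{"gripper":60,"travel":[32.3,1.6,9.1],"rotation":[0.9,1.02,-3.35]},{"gripper":60,"travel":[32.3,1.6,9.1],"rotation":[0.9,1.02,-3.35]},{"gripper":60,"travel":[32.3,1.6,9.1],"rotation":[0.9,1.02,-3.35]},{"gripper":60,"travel":[32.3,1.6,9.1],"rotation":[0.9,1.02,-3.35]},{"gripper":60,"travel":[32.3,1.6,9.1],"rotation":[0.9,1.02,-3.35]},{"gripper":60,"travel":[32.3,1.6,9.1],"rotation":[0.9,1.02,-3.35]},{"gripper":60,"travel":[32.3,1.6,9.1],"rotation":[0.9,1.02,-3.35]},{"gripper":60,"travel":[32.3,1.6,9.1],"rotation":[0.9,1.02,-3.35]},{"gripper":60,"travel":[32.3,1.6,9.1],"rotation":[0.9,1.02,-3.35]},{"gripper":60,"travel":[32.3,1.6,9.1],"rotation":[0.9,1.02,-3.35]}]'

```text
t: 2.1
tcp_pos: [0.6138, 0.0192, 0.2079]
tool_rot: [0.608, 0.75, 0.162, -0.202]
force: [0.7, 0.0, -0.1]
finger_gap: 0.702
```

```bash
python3 - <<'E'
from h import *
err(tab(12.7),rot(30),-.055)
a=rows(tab(12.7),rot(30),5,deep=.021)
E
```

```text
t 2.1 err mm (tool) [ 0.2  0.1 -0.2] rot deg [-0.12 -0.02  0.02] F [ 0.7  0.  -0.1] gap 0.7020117589251863 q [-0.36  0.64  1.4   0.44  1.42 -0.71]
5 rows travel [0.0, 0.0, 15.2] rotation [-0.02, -0.0, 0.0]  target [0.6061 0.0565 0.1424]
```

send_rows --motion '[{"gripper":60,"travel":[0,0,15.2]},{"gripper":60,"travel":[0,0,15.2]},{"gripper":60,"travel":[0,0,15.2]},{"gripper":60,"travel":[0,0,15.2]},{"gripper":60,"travel":[0,0,15.2]},{"gripper":60},{"gripper":15},{"gripper":15},{"gripper":15},{"gripper":15},{"gripper":15},{"gripper":15}]' --newtons 40

```text
validation failed for argument at $.mo...
```

```bash
python3 - <<'E'
from h import *
err(tab(12.7),rot(30),.021)
im=manip.snapshot("scene");t=manip.snapshot("top")
cv2.imwrite("pics/g.png",np.hstack([cv2.resize(im[150:290,210:350,::-1],(390,390)),cv2.resize(t[140:280,180:320,::-1],(390,390))]))
# arc 12.7 -> 55.5 in 22 rows about hinge, twist from model
rows(tab(55),rot(30-42.3),22,deep=.021,start=(tab(12.7)+rot(30).apply([0,0,.021]),rot(30)))
rows(tab(13.7),rot(29),1,deep=.021,start=(tab(12.7)+rot(30).apply([0,0,.021]),rot(30)))
E
```

```text
t 2.1 err mm (tool) [ 0.2  0.3 75.8] rot deg [-0.12 -0.02  0.02] F [ 0.7  0.  -0.1] gap 0.7020117589251863 q [-0.36  0.64  1.4   0.44  1.42 -0.71]
22 rows travel [4.6, -0.0, -5.6] rotation [0.0, -1.92, -0.0]  target [0.5901 0.1323 0.2779]
1 rows travel [2.4, -0.0, -2.9] rotation [0.0, -1.0, -0.0]  target [0.606  0.0571 0.1461]
```

View pics/g.png

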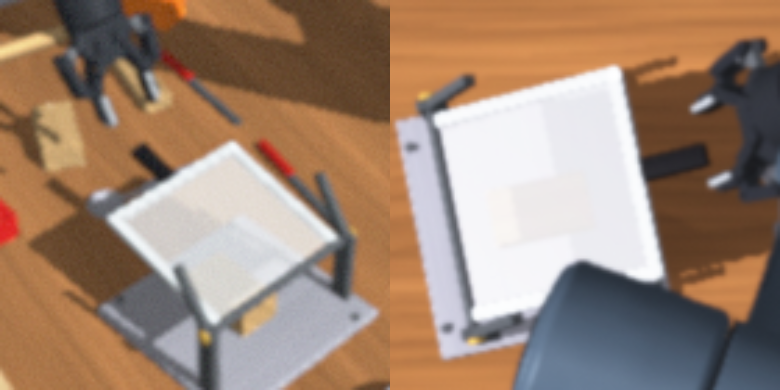

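The move was refused because some rows lacked all their fields. The picture still shows the open fingers lined up on either side of the tab (left panel about (100,110), right panel about (710,140)), with the tab between them.

send_rows --motion '[{"gripper":60,"travel":[0,0,15.2],"rotation":[0,0,0]},{"gripper":60,"travel":[0,0,15.2],"rotation":[0,0,0]},{"gripper":60,"travel":[0,0,15.2],"rotation":[0,0,0]},{"gripper":60,"travel":[0,0,15.2],"rotation":[0,0,0]},{"gripper":60,"travel":[0,0,15.2],"rotation":[0,0,0]},{"gripper":60,"travel":[0,0,0],"rotation":[0,0,0]},{"gripper":15,"travel":[0,0,0],"rotation":[0,0,0]},{"gripper":15,"travel":[0,0,0],"rotation":[0,0,0]},{"gripper":15,"travel":[0,0,0],"rotation":[0,0,0]},{"gripper":15,"travel":[0,0,0],"rotation":[0,0,0]},{"gripper":15,"travel":[0,0,0],"rotation":[0,0,0]},{"gripper":15,"travel":[0,0,0],"rotation":[0,0,0]}]' --newtons 40

```text
t: 3.2
tcp_pos: [0.6081, 0.0537, 0.1434]
tool_rot: [0.61, 0.75, 0.163, -0.199]
force: [4.7, -1.1, 1.2]
finger_gap: 0.249
```

```bash
python3 - <<'E'
from h import *
err(tab(12.7),rot(30),.021)
E
```

```text
t 3.2 err mm (tool) [ 2.2 -1.4  2.5] rot deg [ 0.21  0.19 -0.06] F [ 4.7 -1.1  1.2] gap 0.2491004591307158 q [-0.31  0.71  1.48  0.47  1.26 -0.74]
```

send_rows --motion '[{"gripper":15,"travel":[4.6,0,-5.6],"rotation":[0,-1.92,0]},{"gripper":15,"travel":[4.6,0,-5.6],"rotation":[0,-1.92,0]},{"gripper":15,"travel":[4.6,0,-5.6],"rotation":[0,-1.92,0]},{"gripper":15,"travel":[4.6,0,-5.6],"rotation":[0,-1.92,0]},{"gripper":15,"travel":[4.6,0,-5.6],"rotation":[0,-1.92,0]},{"gripper":15,"travel":[4.6,0,-5.6],"rotation":[0,-1.92,0]},{"gripper":15,"travel":[4.6,0,-5.6],"rotation":[0,-1.92,0]},{"gripper":15,"travel":[4.6,0,-5.6],"rotation":[0,-1.92,0]},{"gripper":15,"travel":[4.6,0,-5.6],"rotation":[0,-1.92,0]},{"gripper":15,"travel":[4.6,0,-5.6],"rotation":[0,-1.92,0]},{"gripper":15,"travel":[0,0,0],"rotation":[0,0,0]}]' --newtons 50

```text
t: 4.12
tcp_pos: [0.6034, 0.0765, 0.2134]
tool_rot: [0.627, 0.773, 0.059, -0.07]
force: [3.8, -2.5, 6.1]
finger_gap: 0.244
```

```bash
python3 - <<'E'
from h import *
err(tab(31.9),rot(10.8),.021)
E
```

```text
t 4.1167 err mm (tool) [ 2.  -1.4  2.9] rot deg [0.2  0.32 0.04] F [ 3.8 -2.5  6.1] gap 0.24399920281632673 q [-0.14  0.54  1.49  0.19  1.18 -0.43]
```

send_rows --motion '[{"gripper":15,"travel":[4.6,0,-5.6],"rotation":[0,-1.92,0]},{"gripper":15,"travel":[4.6,0,-5.6],"rotation":[0,-1.92,0]},{"gripper":15,"travel":[4.6,0,-5.6],"rotation":[0,-1.92,0]},{"gripper":15,"travel":[4.6,0,-5.6],"rotation":[0,-1.92,0]},{"gripper":15,"travel":[4.6,0,-5.6],"rotation":[0,-1.92,0]},{"gripper":15,"travel":[4.6,0,-5.6],"rotation":[0,-1.92,0]},{"gripper":15,"travel":[4.6,0,-5.6],"rotation":[0,-1.92,0]},{"gripper":15,"travel":[4.6,0,-5.6],"rotation":[0,-1.92,0]},{"gripper":15,"travel":[4.6,0,-5.6],"rotation":[0,-1.92,0]},{"gripper":15,"travel":[4.6,0,-5.6],"rotation":[0,-1.92,0]},{"gripper":15,"travel":[4.6,0,-5.6],"rotation":[0,-1.92,0]},{"gripper":15,"travel":[4.6,0,-5.6],"rotation":[0,-1.92,0]}]'

```text
t: 5.12
tcp_pos: [0.5923, 0.1286, 0.2792]
tool_rot: [0.627, 0.771, -0.068, 0.085]
force: [5.9, -3.9, 2.6]
finger_gap: 0.248
```

send_rows --motion '[{"gripper":15,"travel":[0,0,0],"rotation":[0,0,0]},{"gripper":15,"travel":[0,0,0],"rotation":[0,0,0]}]'

```text
t: 5.28
tcp_pos: [0.5921, 0.1298, 0.2801]
tool_rot: [0.627, 0.772, -0.067, 0.085]
force: [3.1, -0.6, 6.7]
finger_gap: 0.242
```

```bash
python3 - <<'E'
from h import *
err(tab(55),rot(-12.3),.021)
im=manip.snapshot("scene");t=manip.snapshot("top")
cv2.imwrite("pics/g2.png",np.hstack([cv2.resize(im[150:290,210:350,::-1],(390,390)),cv2.resize(t[140:280,180:320,::-1],(390,390))]))
cv2.imwrite("pics/sc2.png",im[:,:,::-1]);cv2.imwrite("pics/tp2.png",t[:,:,::-1])
E
```

```text
t 5.2833 err mm (tool) [ 3.3 -1.5  1.6] rot deg [ 0.15  0.11 -0.06] F [ 3.1 -0.6  6.7] gap 0.24168916764190598 q [ 0.14  0.46  1.42 -0.23  1.24  0.  ]
```

View pics/g2.png

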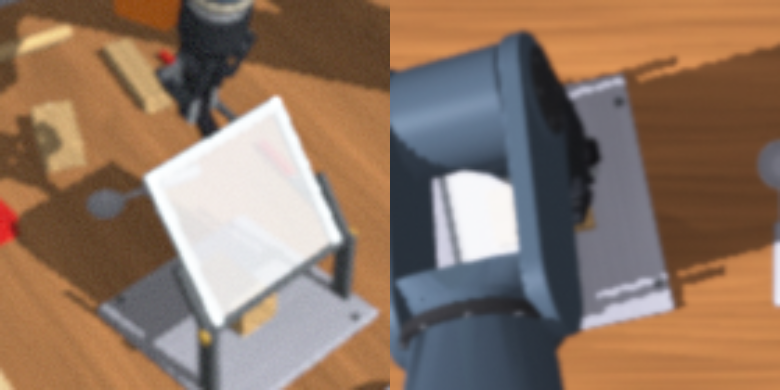

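The picture shows the shield raised and its edge nearly in line with the side arms. I'll release, back off and measure the angle.

send_rows --motion '[{"gripper":60,"travel":[0,0,0],"rotation":[0,0,0]},{"gripper":60,"travel":[0,0,0],"rotation":[0,0,0]},{"gripper":60,"travel":[0,0,0],"rotation":[0,0,0]},{"gripper":60,"travel":[0,0,0],"rotation":[0,0,0]},{"gripper":60,"travel":[0,0,-25],"rotation":[0,0,0]},{"gripper":60,"travel":[0,0,-25],"rotation":[0,0,0]},{"gripper":60,"travel":[0,0,-25],"rotation":[0,0,0]},{"gripper":60,"travel":[0,0,-25],"rotation":[0,0,0]},{"gripper":80,"travel":[-35,0,-5],"rotation":[0,0,0]},{"gripper":80,"travel":[-35,0,-5],"rotation":[0,0,0]},{"gripper":80,"travel":[-35,0,0],"rotation":[0,0,0]},{"gripper":80,"travel":[-35,0,0],"rotation":[0,0,0]}]'

```text
t: 6.38
tcp_pos: [0.6137, 0.0183, 0.4157]
tool_rot: [0.626, 0.772, -0.068, 0.082]
force: [0.1, 0.1, 0.9]
finger_gap: 0.938
```

```bash
python3 - <<'E'
from h import *
# path to above block: block yaw ~74.5, centre .6213,-.209, lean 33
B=np.array([.6213,-.209]);by=np.radians(74.1)
s=manip.sense();print(s["tcp_pos"],s["force"])
rows(W(0,0,.15,by,B),rot(33,by),12)
E
```

```text
[0.61374337 0.01828973 0.4156516 ] [0.10664344 0.14819856 0.94938357]
12 rows travel [-22.1, -0.4, 21.1] rotation [-0.44, 3.7, 2.33]  target [ 0.6241 -0.199   0.1341]
```

```bash
python3 - <<'E'
from h import *
im=manip.snapshot("scene")[:,:,::-1];t=manip.snapshot("top")[:,:,::-1]
cv2.imwrite("pics/sc3.png",im);cv2.imwrite("pics/tp3.png",t)
c=cv2.resize(im[165:300,225:360],None,fx=4,fy=4,interpolation=cv2.INTER_CUBIC)
d=cv2.resize(t[150:285,175:235+60],None,fx=2,fy=2,interpolation=cv2.INTER_CUBIC)
o=np.zeros((540,780,3),np.uint8);o[:,:540]=c;o[:270,540:780]=d[:,:240];cv2.imwrite("pics/m3.png",o)
print("block",woodrect(t,.04,(350,175,405,225)))
E
```

```text
block ((621.7127685546875, -209.8048553466797), (103.65271759033203, 58.464237213134766), 74.35344696044922)
```

View pics/m3.png

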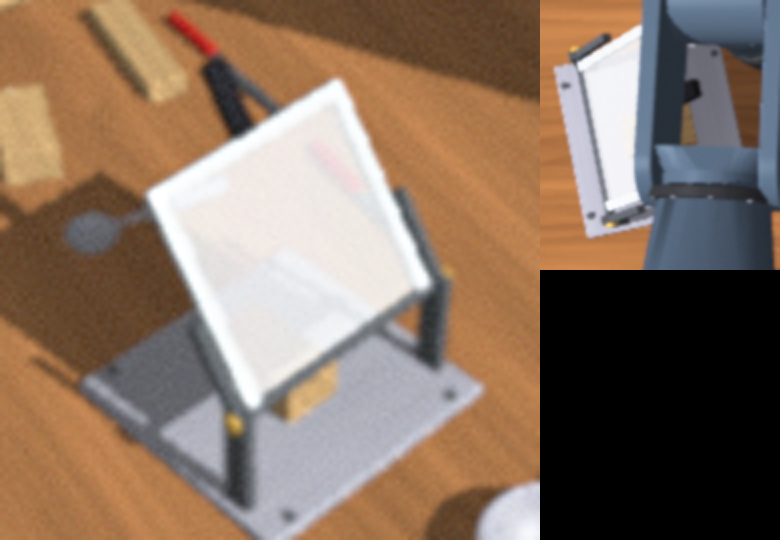

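The view from the station's rear left shows the shield standing alone, with front corners at crop (148,195) and (340,82) and the plinth edge showing beneath. I'll turn this into an angle.

```bash
python3 - <<'E'
from h import *
f=lambda p:np.array(p)/4+[225,165]-.375
def ang(px,y):
    o,d=ray("scene",f([px]));d=d[0]
    c,s=np.cos(YAW),np.sin(YAW);R=np.array([[c,s],[-s,c]])
    ol=np.r_[R@(o[:2]-ORG),o[2]];dl=np.r_[R@d[:2],d[2]]
    p=ol+dl*((y-ol[1])/dl[1]);dx,dz=.08-p[0],p[2]-.11
    print(px,y,np.round(p,4),"ang",np.degrees(np.arctan2(dz,dx)).round(2),"r",np.hypot(dx,dz).round(4))
ang((147,193),-.1);ang((342,79),.1)
# hinge-end corners and side-arm tips (85mm, 55deg) as control
ang((404,188),.112);ang((197,318),-.112)
for th in (53,55,57):
  P=[W(.08-.19*np.cos(np.radians(th)),y,.11+.19*np.sin(np.radians(th))) for y in(-.1,.1)]
  print(th,((proj("scene",P)-[225,165]+.375)*4).round(1).tolist())
P=[W(-.11,-.125,.012),W(.13,.125,.012),W(.13,-.125,.012),W(.05,.028,.052),W(.05,-.028,.052),W(.031,.112,.18),W(.031,-.112,.18)]
print("plate corners, plinth rear, arm tips",((proj("scene",P)-[225,165]+.375)*4).round(1).tolist())
E
```

```text
(147, 193) -0.1 [-0.033  -0.1     0.2629] ang 53.54 r 0.1901
(342, 79) 0.1 [-0.0245  0.1     0.2689] ang 56.68 r 0.1902
(404, 188) 0.112 [0.038  0.112  0.1849] ang 60.72 r 0.0859
(197, 318) -0.112 [ 0.0339 -0.112   0.1866] ang 58.94 r 0.0894
53 [[145.9, 193.3], [333.1, 80.6]]
55 [[150.3, 192.9], [337.9, 79.8]]
57 [[154.9, 192.6], [342.9, 79.1]]
plate corners, plinth rear, arm tips [[79.2, 382.0], [482.9, 384.4], [271.7, 544.9], [337.8, 359.5], [289.9, 393.4], [397.5, 188.5], [194.7, 322.2]]
```

The two corners average 55.1°, with radius 190, so the shield holds. The second block measurement agrees within 1 mm: (0.6215, -0.2094), yaw 74.2°. Now I'll move above the block.

send_rows --motion '[{"gripper":82,"travel":[-22.1,-0.4,21.1],"rotation":[-0.44,3.7,2.33]},{"gripper":82,"travel":[-22.1,-0.4,21.1],"rotation":[-0.44,3.7,2.33]},{"gripper":82,"travel":[-22.1,-0.4,21.1],"rotation":[-0.44,3.7,2.33]},{"gripper":82,"travel":[-22.1,-0.4,21.1],"rotation":[-0.44,3.7,2.33]},{"gripper":82,"travel":[-22.1,-0.4,21.1],"rotation":[-0.44,3.7,2.33]},{"gripper":82,"travel":[-22.1,-0.4,21.1],"rotation":[-0.44,3.7,2.33]},{"gripper":82,"travel":[-22.1,-0.4,21.1],"rotation":[-0.44,3.7,2.33]},{"gripper":82,"travel":[-22.1,-0.4,21.1],"rotation":[-0.44,3.7,2.33]},{"gripper":82,"travel":[-22.1,-0.4,21.1],"rotation":[-0.44,3.7,2.33]},{"gripper":82,"travel":[-22.1,-0.4,21.1],"rotation":[-0.44,3.7,2.33]},{"gripper":82,"travel":[-22.1,-0.4,21.1],"rotation":[-0.44,3.7,2.33]},{"gripper":82,"travel":[-22.1,-0.4,21.1],"rotation":[-0.44,3.7,2.33]}]'

```text
t: 7.48
tcp_pos: [0.6243, -0.199, 0.132]
tool_rot: [0.766, 0.576, 0.228, -0.171]
force: [0.6, -0.5, -0.1]
finger_gap: 0.957
```

```bash
cat >> h.py <<'E'
B=np.array([.6215,-.2094]);BY=np.radians(74.2)
E
python3 - <<'E'
from h import *
err(W(0,0,.15,BY,B),rot(33,BY))
rows(W(0,0,.027,BY,B),rot(33,BY),8)
E
```

```text
t 7.4833 err mm (tool) [ 0.7  0.1 -2. ] rot deg [ 0.19 -0.19 -0.2 ] F [ 0.6 -0.5 -0.1] gap 0.9570326269097019 q [-0.71  0.77  1.4   0.54  1.29 -0.67]
8 rows travel [-8.3, 0.0, 12.6] rotation [0.02, -0.02, -0.02]  target [ 0.6243 -0.1994  0.0111]
```

send_rows --motion '[{"gripper":82,"travel":[-8.3,0,12.6],"rotation":[0,0,0]},{"gripper":82,"travel":[-8.3,0,12.6],"rotation":[0,0,0]},{"gripper":82,"travel":[-8.3,0,12.6],"rotation":[0,0,0]},{"gripper":82,"travel":[-8.3,0,12.6],"rotation":[0,0,0]},{"gripper":82,"travel":[-8.3,0,12.6],"rotation":[0,0,0]},{"gripper":82,"travel":[-8.3,0,12.6],"rotation":[0,0,0]},{"gripper":82,"travel":[-8.3,0,12.6],"rotation":[0,0,0]},{"gripper":82,"travel":[-8.3,0,12.6],"rotation":[0,0,0]},{"gripper":45,"travel":[0,0,0],"rotation":[0,0,0]},{"gripper":45,"travel":[0,0,0],"rotation":[0,0,0]},{"gripper":45,"travel":[0,0,0],"rotation":[0,0,0]},{"gripper":45,"travel":[0,0,0],"rotation":[0,0,0]}]' --newtons 40

```text
t: 8.48
tcp_pos: [0.6246, -0.1998, 0.0131]
tool_rot: [0.765, 0.578, 0.227, -0.17]
force: [0.3, -0.2, -2.3]
finger_gap: 0.65
```

send_rows --motion '[{"gripper":45,"travel":[0,0,0],"rotation":[0,0,0]},{"gripper":45,"travel":[0,0,0],"rotation":[0,0,0]}]'

```text
t: 8.65
tcp_pos: [0.6243, -0.1995, 0.013]
tool_rot: [0.765, 0.578, 0.227, -0.17]
force: [0.9, -0.4, -2.4]
finger_gap: 0.649
```

```bash
python3 - <<'E'
from h import *
err(W(0,0,.027,BY,B),rot(33,BY))
rows(W(0,0,.107,BY,B),rot(33,BY),5)
E
```

```text
t 8.65 err mm (tool) [-1.  -0.   1.7] rot deg [ 0.15  0.02 -0.04] F [ 0.9 -0.4 -2.4] gap 0.6489169181067707 q [-0.71  0.94  1.42  0.58  1.12 -0.78]
5 rows travel [8.5, 0.0, -13.1] rotation [0.03, 0.0, -0.01]  target [ 0.6243 -0.1994  0.0911]
```

The block is gripped (gap 55.4 mm). Lift it.

send_rows --motion '[{"gripper":45,"travel":[8.5,0,-13.1],"rotation":[0,0,0]},{"gripper":45,"travel":[8.5,0,-13.1],"rotation":[0,0,0]},{"gripper":45,"travel":[8.5,0,-13.1],"rotation":[0,0,0]},{"gripper":45,"travel":[8.5,0,-13.1],"rotation":[0,0,0]},{"gripper":45,"travel":[8.5,0,-13.1],"rotation":[0,0,0]},{"gripper":45,"travel":[8.5,0,-13.1],"rotation":[0,0,0]}]'

```text
t: 9.15
tcp_pos: [0.6243, -0.1995, 0.1088]
tool_rot: [0.765, 0.578, 0.227, -0.17]
force: [0.3, -0.8, -3.1]
finger_gap: 0.649
```

```bash
python3 - <<'E'
from h import *
# measured TCP z at grasp .013 with block bottom 0; refs below are TCP-based grasp point, bottom = g.z-.029
err(W(0,0,.12,BY,B),rot(33,BY))
a=rows(W(-.17,0,.029+.075),rot(33),12)
rows(W(0,0,.029+.062),rot(33),12,start=a)
E
```

```text
t 9.15 err mm (tool) [-2.6 -0.   4. ] rot deg [ 0.2   0.03 -0.01] F [ 0.3 -0.8 -3.1] gap 0.6493111403686231 q [-0.71  0.8   1.4   0.55  1.25 -0.7 ]
12 rows travel [15.3, -2.2, 12.0] rotation [1.27, 0.01, -1.94]  target [0.6114 0.0313 0.0881]
12 rows travel [11.3, -0.0, 8.6] rotation [0.0, 0.0, 0.0]  target [0.5764 0.1976 0.0751]
```

send_rows --motion '[{"gripper":45,"travel":[15.3,-2.2,12.0],"rotation":[1.27,0,-1.94]},{"gripper":45,"travel":[15.3,-2.2,12.0],"rotation":[1.27,0,-1.94]},{"gripper":45,"travel":[15.3,-2.2,12.0],"rotation":[1.27,0,-1.94]},{"gripper":45,"travel":[15.3,-2.2,12.0],"rotation":[1.27,0,-1.94]},{"gripper":45,"travel":[15.3,-2.2,12.0],"rotation":[1.27,0,-1.94]},{"gripper":45,"travel":[15.3,-2.2,12.0],"rotation":[1.27,0,-1.94]},{"gripper":45,"travel":[15.3,-2.2,12.0],"rotation":[1.27,0,-1.94]},{"gripper":45,"travel":[15.3,-2.2,12.0],"rotation":[1.27,0,-1.94]},{"gripper":45,"travel":[15.3,-2.2,12.0],"rotation":[1.27,0,-1.94]},{"gripper":45,"travel":[15.3,-2.2,12.0],"rotation":[1.27,0,-1.94]},{"gripper":45,"travel":[15.3,-2.2,12.0],"rotation":[1.27,0,-1.94]},{"gripper":45,"travel":[15.3,-2.2,12.0],"rotation":[1.27,0,-1.94]}]'

```text
t: 10.15
tcp_pos: [0.6111, 0.0327, 0.0868]
tool_rot: [0.603, 0.745, 0.179, -0.22]
force: [0.1, 0.0, -2.1]
finger_gap: 0.653
```

```bash
python3 - <<'E'
from h import *
err(W(-.17,0,.104),rot(33))
rows(W(-.17,0,.104),rot(33),2)
im=manip.snapshot("scene")[:,:,::-1];t=manip.snapshot("top")[:,:,::-1]
cv2.imwrite("pics/sc4.png",im);cv2.imwrite("pics/tp4.png",t)
c=cv2.resize(im[150:290,210:350],(390,390),interpolation=cv2.INTER_CUBIC);d=cv2.resize(t[150:290,180:320],(390,390),interpolation=cv2.INTER_CUBIC)
cv2.imwrite("pics/m4.png",np.hstack([c,d]))
E
```

```text
t 10.15 err mm (tool) [-0.5  0.1 -1.9] rot deg [-0.02  0.05  0.12] F [ 0.1  0.  -2.1] gap 0.6533483150731983 q [-0.36  0.81  1.48  0.51  1.23 -0.83]
2 rows travel [-0.3, 0.0, -0.9] rotation [-0.01, 0.03, 0.06]  target [0.6114 0.0313 0.0881]
```

View pics/m4.png

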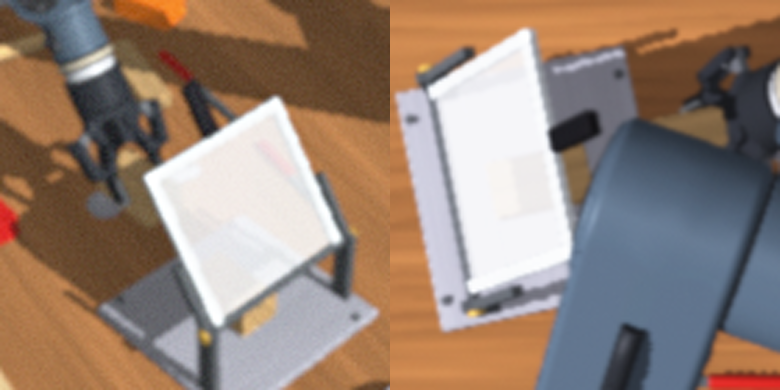

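The block is in hand in front of the station, and the shield is undisturbed. The plinth is visible through the sheet and in front of it at right-panel (575,170). I'll take one enlarged top crop to tighten the plinth position.

```bash
python3 - <<'E'
from h import *
t=cv2.imread("pics/tp4.png")[158:272,178:278]
l=cv2.cvtColor(t,cv2.COLOR_BGR2LAB);l[:,:,0]=cv2.createCLAHE(4,(4,4)).apply(l[:,:,0])
t=cv2.cvtColor(l,cv2.COLOR_LAB2BGR)
h=cv2.cvtColor(t,cv2.COLOR_BGR2HSV).astype(float);h[...,1]=np.minimum(255,h[...,1]*2);t=cv2.cvtColor(h.astype(np.uint8),cv2.COLOR_HSV2BGR)
t=cv2.resize(t,None,fx=5,fy=5,interpolation=cv2.INTER_CUBIC)
cv2.imwrite("pics/m5.png",t)
f=lambda P:((proj("top",P)-[178,158])*5+2).round(1).tolist()
print("plate",f([W(x,y,.012) for x,y in((.13,-.125),(.13,.125),(-.11,-.125))]))
print("plinth top",f([W(x,y,.052) for x,y in((.05,-.028),(.05,.028),(-.05,.028),(-.05,-.028))]))
E
```

```text
plate [[21.2, 128.2], [104.7, 555.9], [429.3, 40.4]]
plinth top [[180.6, 253.2], [200.4, 351.6], [377.6, 313.5], [357.0, 215.3]]
```

View pics/m5.png

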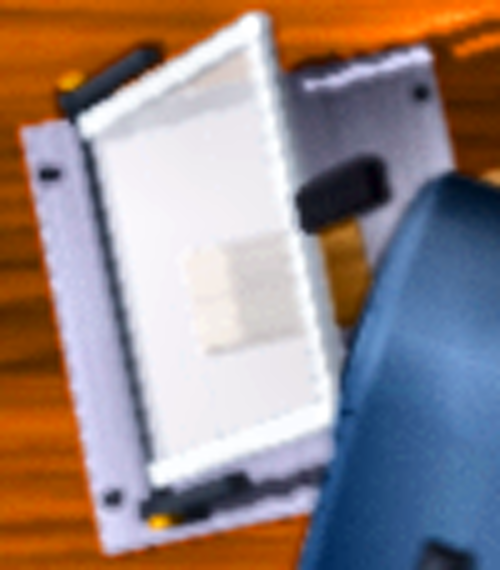

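```bash
python3 - <<'E'
from h import *
# predicted along plinth mid-axis and edges, sampled profiles in local coordinates
def prof(img,n,xs,y,z):
    P=np.array([[W(x,yy,z) for yy in y] for x in xs]);px=proj(n,P.reshape(-1,3)).astype(np.float32)
    v=cv2.remap(cv2.imread(img),px[:,0].reshape(len(xs),-1),px[:,1].reshape(len(xs),-1),cv2.INTER_LINEAR).astype(float)
    return v.mean(1)
xs=np.arange(.030,.066,.002)
v=prof("pics/tp4.png","top",xs,np.linspace(-.02,.02,15),.052);print("rear edge thru sheet");print(np.c_[xs*1000,v.round(0)][:, [0,1,3]].tolist())
v=prof("pics/tp0.png","top",xs,np.linspace(-.02,.02,15),.052);print("tp0 rear");print(np.c_[xs*1000,v.round(0)][:, [0,1,3]].tolist())
xs=np.arange(-.072,-.034,.002)
v=prof("pics/tp0.png","top",xs,np.linspace(-.02,.02,15),.052);print("tp0 front");print(np.c_[xs*1000,v.round(0)][:, [0,1,3]].tolist())
v=prof("pics/tp4.png","top",xs,np.linspace(-.025,-.012,8),.052);print("tp4 front");print(np.c_[xs*1000,v.round(0)][:, [0,1,3]].tolist())
for nm in("sc3","sc4"):
    im=cv2.imread(f"pics/{nm}.png");h=cv2.cvtColor(im,cv2.COLOR_BGR2HSV)
    m=cv2.inRange(h[250:285,285:318],(8,90,80),(26,255,255));k=max(cv2.findContours(m,0,1)[0],key=cv2.contourArea).reshape(-1,2)+[285,250]
    print(nm,"mask hull",cv2.convexHull(k).reshape(-1,2).tolist())
print("pred rear face",proj("scene",[W(.05,y,z) for y,z in((.028,.052),(-.028,.052),(-.028,.012),(.028,.012))]).round(1).tolist())
E
```

```text
rear edge thru sheet
[[30.0, 242.0, 248.0], [32.0, 243.0, 248.0], [34.0, 242.0, 248.0], [36.00000000000001, 242.0, 248.0], [38.00000000000001, 243.0, 248.0], [40.00000000000001, 242.0, 248.0], [42.00000000000001, 242.0, 248.0], [44.000000000000014, 242.0, 248.0], [46.000000000000014, 243.0, 248.0], [48.000000000000014, 244.0, 248.0], [50.000000000000014, 246.0, 247.0], [52.00000000000002, 248.0, 247.0], [54.00000000000002, 249.0, 246.0], [56.00000000000002, 249.0, 246.0], [58.00000000000002, 249.0, 246.0], [60.00000000000003, 249.0, 246.0], [62.00000000000003, 249.0, 246.0], [64.00000000000003, 249.0, 246.0]][ WARN:0@0.533] global loadsave.cpp:275 findDecoder imread_('pics/tp0.png'): can't open/read file: check file path/integrity
Traceback (most recent call last):
cv2.error: OpenCV(4.12.0) /io/opencv/modules/imgproc/src/imgwarp.cpp:694: error: (-215:Assertion failed) !ssize.empty() in function 'remapBilinear'
```

Numerically, the rear edge crosses at 49.8 mm against the expected 50. Next, the same check on the two long edges, in both views.

```bash
cat >> h.py <<'E'
def prof(img,n,xs,ys,z):
    P=np.array([[W(x,y,z) for x in xs] for y in ys]);px=proj(n,P.reshape(-1,3)).astype(np.float32)
    return cv2.remap(cv2.imread(img),px[:,0].reshape(len(ys),-1),px[:,1].reshape(len(ys),-1),cv2.INTER_LINEAR).astype(float)
E
python3 - <<'E'
from h import *
a=np.arange(-10,11,2)/1000
for nm in("top0","tp4"):
  for s in(1,-1):
    v=prof(f"pics/{nm}.png","top",np.linspace(.0,.04,12),s*.028+a,.052).mean(1)
    print(nm,"y edge",s,[(int(1000*k),round(x[0]-x[2])) for k,x in zip(s*.028+a,v)])
v=prof("pics/top0.png","top",.05+a,np.linspace(-.02,.02,12),.052).mean(0);print("rear",[(int(round(1000*k)),round(x[0]-x[2])) for k,x in zip(.05+a,v)])
v=prof("pics/top0.png","top",-.05+a,np.linspace(-.02,.02,12),.052).mean(0);print("front",[(int(round(1000*k)),round(x[0]-x[2])) for k,x in zip(-.05+a,v)])
# yaw: rear edge at y=-22 and +22
for y in(-.02,.02):
    v=prof("pics/tp4.png","top",.05+a,np.linspace(y-.006,y+.006,8),.052).mean(0);print("rear@",y,[round(float(x[0]-x[2]),1) for x in v])
# yaw: side-edges at x=5 and 40 handled below
for x0 in(.005,.04):
  for s in(1,-1):
    v=prof("pics/tp4.png","top",np.linspace(x0-.005,x0+.005,6),s*.028+a,.052).mean(1);print("side@",x0,s,[round(float(x[0]-x[2]),1) for x in v])
b=np.arange(-10,11,2)/1000
v=prof("pics/sc4.png","scene",[.05],b+.028,.035)[:,0];print("scene rear face left edge",[(int(round(1000*k)),round(x[0]-x[2])) for k,x in zip(b+.028,v)])
v=prof("pics/sc4.png","scene",.05+b,np.linspace(-.005,.02,8),.012).mean(0);print("scene rear face foot",[(int(round(1000*k)),round(x[0]-x[2])) for k,x in zip(.05+b,v)])
E
```

```text
top0 y edge 1 [(18, -6), (20, -6), (22, -6), (24, -6), (26, -5), (28, -3), (30, -1), (32, 2), (34, 4), (36, 5), (38, 6)]
top0 y edge -1 [(-38, 6), (-36, 6), (-34, 6), (-32, 5), (-30, 3), (-28, 0), (-26, -3), (-24, -5), (-22, -6), (-20, -6), (-18, -7)]
tp4 y edge 1 [(18, -4), (20, -4), (22, -4), (24, -4), (26, -3), (28, -2), (30, 0), (32, 2), (34, 3), (36, 3), (38, 3)]
tp4 y edge -1 [(-38, 3), (-36, 3), (-34, 3), (-32, 3), (-30, 2), (-28, 0), (-26, -2), (-24, -3), (-22, -4), (-20, -4), (-18, -4)]
rear [(40, -8), (42, -8), (44, -8), (46, -8), (48, -5), (50, -2), (52, 2), (54, 4), (56, 5), (58, 6), (60, 6)]
front [(-60, 7), (-58, 7), (-56, 7), (-54, 6), (-52, 5), (-50, 1), (-48, -2), (-46, -5), (-44, -6), (-42, -6), (-40, -5)]
rear@ -0.02 [-5.4, -5.5, -5.4, -5.1, -4.1, -1.5, 1.0, 2.9, 3.0, 3.0, 3.0]
rear@ 0.02 [-5.9, -5.9, -5.9, -5.8, -4.1, -1.2, 1.0, 2.6, 3.0, 3.0, 3.1]
side@ 0.005 1 [-3.0, -2.5, -2.5, -3.0, -2.3, -1.3, 0.0, 2.0, 2.7, 3.2, 3.0]
side@ 0.005 -1 [3.0, 3.0, 3.0, 3.3, 2.5, 1.2, -1.0, -2.3, -3.0, -3.0, -3.0]
side@ 0.04 1 [-6.0, -6.0, -6.0, -6.0, -5.0, -3.3, -0.2, 2.2, 3.3, 3.5, 3.0]
side@ 0.04 -1 [3.0, 3.0, 3.0, 2.8, 1.2, -1.5, -3.8, -5.7, -6.0, -5.8, -5.3]
scene rear face left edge [(18, -93), (20, -88), (22, -79), (24, -69), (26, -50), (28, -32), (30, -17), (32, -2), (34, 6), (36, 10), (38, 13)]
scene rear face foot [(40, -93), (42, -90), (44, -83), (46, -70), (48, -51), (50, -31), (52, -12), (54, 2), (56, 9), (58, 13), (60, 14)]
```

The plinth edges are centred on the assumed pose to within about 0.5 mm (x -49.5 to 50.6, y about -28 to 29.5). Slide the block in parallel to the plinth axis, first levelling out the 1-2 mm height offset.

```bash
python3 - <<'E'
from h import *
rows(W(.0005,.0005,.029+.060),rot(33),12)
E
```

```text
12 rows travel [11.0, 0.1, 8.5] rotation [-0.02, -0.01, 0.01]  target [0.5758 0.198  0.0731]
```

send_rows --motion '[{"gripper":45,"travel":[11.0,0.1,8.5],"rotation":[0,0,0.01]},{"gripper":45,"travel":[11.0,0.1,8.5],"rotation":[0,0,0.01]},{"gripper":45,"travel":[11.0,0.1,8.5],"rotation":[0,0,0.01]},{"gripper":45,"travel":[11.0,0.1,8.5],"rotation":[0,0,0.01]},{"gripper":45,"travel":[11.0,0.1,8.5],"rotation":[0,0,0.01]},{"gripper":45,"travel":[11.0,0.1,8.5],"rotation":[0,0,0.01]},{"gripper":45,"travel":[11.0,0.1,8.5],"rotation":[0,0,0.01]},{"gripper":45,"travel":[11.0,0.1,8.5],"rotation":[0,0,0.01]},{"gripper":45,"travel":[11.0,0.1,8.5],"rotation":[0,0,0.01]},{"gripper":45,"travel":[11.0,0.1,8.5],"rotation":[0,0,0.01]},{"gripper":45,"travel":[11.0,0.1,8.5],"rotation":[0,0,0.01]},{"gripper":45,"travel":[11.0,0.1,8.5],"rotation":[0,0,0.01]}]'

```text
t: 11.25
tcp_pos: [0.5774, 0.1963, 0.0717]
tool_rot: [0.605, 0.744, 0.178, -0.221]
force: [-0.4, 0.6, -2.2]
finger_gap: 0.648
```

send_rows --motion '[{"gripper":45,"travel":[0,0,0],"rotation":[0,0,0]},{"gripper":45,"travel":[0,0,0],"rotation":[0,0,0]}]'

```text
t: 11.42
tcp_pos: [0.5772, 0.1959, 0.0717]
tool_rot: [0.604, 0.745, 0.178, -0.221]
force: [0.2, -0.4, -3.3]
finger_gap: 0.649
```

```bash
python3 - <<'E'
from h import *
err(W(.0005,.0005,.029+.060),rot(33))
rows(W(.0005,.0005,.029+.053),rot(33),4)
im=manip.snapshot("scene")[:,:,::-1];t=manip.snapshot("top")[:,:,::-1]
cv2.imwrite("pics/sc6.png",im);cv2.imwrite("pics/tp6.png",t)
c=cv2.resize(im[165:265,260:340],(400,500),interpolation=cv2.INTER_CUBIC);d=cv2.resize(t[165:265,190:265],(375,500),interpolation=cv2.INTER_CUBIC)
cv2.imwrite("pics/m6.png",np.hstack([c,d]))
E
```

```text
t 11.4167 err mm (tool) [ 2.7 -0.9  0.1] rot deg [-0.1   0.01 -0.06] F [ 0.2 -0.4 -3.3] gap 0.6485006896392452 q [-0.12  0.8   1.6   0.63  1.05 -0.74]
4 rows travel [-0.3, -0.2, 1.5] rotation [-0.02, 0.0, -0.01]  target [0.5758 0.198  0.0661]
```

View pics/m6.png

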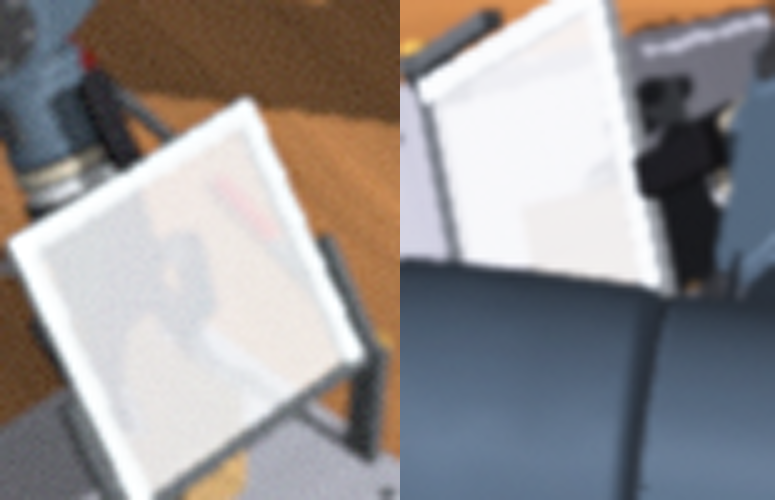

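The block is in under the raised shield, visible through the sheet at crop (590,235), with no contact. I'll check its actual offset against the expected held position (x -1.8, y -0.4).

```bash
python3 - <<'E'
from h import *
a=np.arange(-12,13,2)/1000
f=lambda ks,v:[(int(round(1000*k)),round(float(x[0]-x[2]),1)) for k,x in zip(ks,v)]
for z in(.101,):
    for y in(-.02,-.005): v=prof("pics/tp6.png","top",.05+a,np.linspace(y-.005,y+.005,8),z).mean(0);print("rear@",y,f(.05+a,v))
    for x in(.02,.04):v=prof("pics/tp6.png","top",np.linspace(x-.006,x+.006,8),-.028+a,z).mean(1);print("right side@",x,f(-.028+a,v))
for z in(.07,.08):
    v=prof("pics/sc6.png","scene",[.049],.028+a,z)[:,0];print("scene rear-left edge",z,f(.028+a,v))
E
```

```text
rear@ -0.02 [(38, -2.4), (40, -2.2), (42, -1.4), (44, 0.0), (46, 1.4), (48, 2.2), (50, 2.8), (52, 2.8), (54, 2.9), (56, 2.9), (58, 2.9), (60, 2.8), (62, 2.2)]
rear@ -0.005 [(38, -2.4), (40, -2.5), (42, -1.9), (44, -0.8), (46, 1.4), (48, 2.1), (50, 2.8), (52, 3.1), (54, 3.1), (56, 3.0), (58, 3.2), (60, 3.5), (62, 4.0)]
right side@ 0.02 [(-40, 3.1), (-38, 3.0), (-36, 3.0), (-34, 3.0), (-32, 3.0), (-30, 2.9), (-28, 1.8), (-26, -0.1), (-24, -1.5), (-22, -2.8), (-20, -2.8), (-18, -2.9), (-16, -3.0)]
right side@ 0.04 [(-40, 2.9), (-38, 2.8), (-36, 2.8), (-34, 2.6), (-32, 3.0), (-30, 2.8), (-28, 1.9), (-26, 0.4), (-24, -0.8), (-22, -1.6), (-20, -1.5), (-18, -1.9), (-16, -2.1)]
scene rear-left edge 0.07 [(16, 3.0), (18, 3.0), (20, 2.0), (22, 1.0), (24, 1.0), (26, 2.0), (28, 4.0), (30, 5.0), (32, 8.0), (34, 10.0), (36, 10.0), (38, 9.0), (40, 9.0)]
scene rear-left edge 0.08 [(16, -4.0), (18, -4.0), (20, -3.0), (22, -1.0), (24, 1.0), (26, 3.0), (28, 5.0), (30, 5.0), (32, 5.0), (34, 6.0), (36, 5.0), (38, 5.0), (40, 6.0)]
```

Measured directly against the plinth edges, the block sits about 6.2 mm short in x and 2.2 mm off in y. That exceeds my estimate by a few mm, which suggests calibration drift between the pickup and the station. The relative measurement is the one that counts, so I'll correct by it.

send_rows --motion '[{"gripper":45,"travel":[1.3,0.55,0.85],"rotation":[0,0,0]},{"gripper":45,"travel":[1.3,0.55,0.85],"rotation":[0,0,0]},{"gripper":45,"travel":[1.3,0.55,0.85],"rotation":[0,0,0]},{"gripper":45,"travel":[1.3,0.55,0.85],"rotation":[0,0,0]},{"gripper":45,"travel":[0,0,0],"rotation":[0,0,0]},{"gripper":45,"travel":[0,0,0],"rotation":[0,0,0]}]'

```text
t: 12.02
tcp_pos: [0.5786, 0.2014, 0.0718]
tool_rot: [0.605, 0.744, 0.178, -0.221]
force: [0.7, 0.2, -2.3]
finger_gap: 0.649
```

```bash
cat >> h.py <<'E'
def cross(ks,v): # blue-red profile: position of half-level crossing
    s=np.array([x[0]-x[2] for x in v]);m=(np.median(s[:3])+np.median(s[-3:]))/2
    i=np.where((s[:-1]-m)*(s[1:]-m)<=0)[0];j=i[np.argmin(abs(i-len(s)/2))]
    return round(float(1000*(ks[j]+(m-s[j])/(s[j+1]-s[j])*(ks[j+1]-ks[j]))),1)
def edges(img,z):
    a=np.arange(-9,10,1)/1000
    print(img,"rear",[cross(.05+a,prof(img,"top",.05+a,np.linspace(y-.006,y+.006,10),z).mean(0)) for y in(-.018,-.004)],
     "right",[cross(-.028+a,prof(img,"top",np.linspace(x-.006,x+.006,10),-.028+a,z).mean(1)) for x in(.005,.022,.038)])
E
python3 - <<'E'
from h import *
err(W(.0005,.0005,.089),rot(33))
cv2.imwrite("pics/tp7.png",manip.snapshot("top")[:,:,::-1])
edges("pics/tp4.png",.052);edges("pics/tp6.png",.1);edges("pics/tp7.png",.1)
E
```

```text
t 12.0167 err mm (tool) [-1.6 -3.5 -2.5] rot deg [-0.03  0.01 -0.13] F [ 0.7  0.2 -2.3] gap 0.6493981466284757 q [-0.11  0.8   1.6   0.64  1.05 -0.73]
pics/tp4.png rear [50.2, 49.9] right [-26.7, -27.2, -28.0]
pics/tp6.png rear [45.2, 45.7] right [-27.4, -26.2, -26.3]
pics/tp7.png rear [49.8, 50.0] right [-30.1, -28.6, -28.0]
```

The rear edge is now within 0.3 mm of the plinth's. For y, both the camera (0.7 mm) and the earlier self-centred tab grip (about 1 mm) say to go back about 1 mm. I'll do that while lowering, watching the force.

send_rows --motion '[{"gripper":45,"travel":[-0.8,-0.25,1.26],"rotation":[0,0,0]},{"gripper":45,"travel":[-0.8,-0.25,1.26],"rotation":[0,0,0]},{"gripper":45,"travel":[-0.8,-0.25,1.26],"rotation":[0,0,0]},{"gripper":45,"travel":[-0.8,-0.25,1.26],"rotation":[0,0,0]},{"gripper":45,"travel":[0,0,0],"rotation":[0,0,0]},{"gripper":45,"travel":[0,0,0],"rotation":[0,0,0]}]'

```text
t: 12.57
tcp_pos: [0.5775, 0.2013, 0.0657]
tool_rot: [0.605, 0.744, 0.178, -0.221]
force: [-0.4, 0.3, -1.9]
finger_gap: 0.647
```

send_rows --motion '[{"gripper":45,"travel":[-0.27,0,0.42],"rotation":[0,0,0]},{"gripper":45,"travel":[0,0,0],"rotation":[0,0,0]}]'

```text
t: 12.73
tcp_pos: [0.5776, 0.2013, 0.0653]
tool_rot: [0.605, 0.744, 0.179, -0.221]
force: [0.2, 1.3, -1.5]
finger_gap: 0.645
```

send_rows --motion '[{"gripper":45,"travel":[-0.27,0,0.42],"rotation":[0,0,0]},{"gripper":45,"travel":[0,0,0],"rotation":[0,0,0]}]'

```text
t: 12.9
tcp_pos: [0.5776, 0.2013, 0.0648]
tool_rot: [0.605, 0.744, 0.178, -0.221]
force: [0.0, 0.4, -1.9]
finger_gap: 0.65
```

```bash
python3 - <<'E'
from h import *
err(W(0.0005,.0005,.029+.052),rot(33))
cv2.imwrite("pics/tp8.png",manip.snapshot("top")[:,:,::-1]);edges("pics/tp8.png",.093)
E
```

```text
t 12.9 err mm (tool) [-2.3 -2.5 -1.7] rot deg [-0.03  0.   -0.13] F [ 0.   0.4 -1.9] gap 0.6495617897188404 q [-0.11  0.81  1.6   0.64  1.04 -0.74]
pics/tp8.png rear [50.2, 50.8] right [-29.1, -27.2, -27.2]
```

Alignment now matches the plinth edges within about 0.5 mm. Keep lowering to contact.

send_rows --motion '[{"gripper":45,"travel":[-0.4,0,0.42],"rotation":[0,0,0]},{"gripper":45,"travel":[0,0,0],"rotation":[0,0,0]}]'

```text
t: 13.12
tcp_pos: [0.5777, 0.2012, 0.0644]
tool_rot: [0.605, 0.744, 0.179, -0.221]
force: [-0.2, -0.3, -1.9]
finger_gap: 0.651
```

send_rows --motion '[{"gripper":45,"travel":[-0.27,0,0.42],"rotation":[0,0,0]},{"gripper":45,"travel":[0,0,0],"rotation":[0,0,0]}]'

```text
t: 13.28
tcp_pos: [0.5777, 0.2012, 0.0644]
tool_rot: [0.605, 0.744, 0.179, -0.221]
force: [-1.2, -0.4, 2.1]
finger_gap: 0.648
```

send_rows --motion '[{"gripper":45,"travel":[-0.27,0,0.42],"rotation":[0,0,0]},{"gripper":45,"travel":[0,0,0],"rotation":[0,0,0]}]'

```text
t: 13.45
tcp_pos: [0.5777, 0.2012, 0.0643]
tool_rot: [0.605, 0.744, 0.179, -0.221]
force: [-1.8, -2.0, 5.6]
finger_gap: 0.652
```

Contact at the expected height. Release and withdraw along the tool axis, parallel to the shield.

send_rows --motion '[{"gripper":75,"travel":[0,0,0],"rotation":[0,0,0]},{"gripper":75,"travel":[0,0,0],"rotation":[0,0,0]},{"gripper":75,"travel":[0,0,0],"rotation":[0,0,0]},{"gripper":75,"travel":[0,0,0],"rotation":[0,0,0]},{"gripper":75,"travel":[0,0,-8],"rotation":[0,0,0]},{"gripper":75,"travel":[-2,0,-15],"rotation":[0,0,0]},{"gripper":75,"travel":[-5,0,-20],"rotation":[0,0,0]},{"gripper":75,"travel":[-10,0,-20],"rotation":[0,0,0]},{"gripper":75,"travel":[-20,0,-20],"rotation":[0,0,0]},{"gripper":75,"travel":[-25,0,-20],"rotation":[0,0,0]},{"gripper":75,"travel":[-30,0,-20],"rotation":[0,0,0]},{"gripper":75,"travel":[-30,0,-20],"rotation":[0,0,0]}]'

```text
t: 14.45
tcp_pos: [0.6148, 0.0233, 0.1177]
tool_rot: [0.605, 0.744, 0.178, -0.22]
force: [1.4, -0.1, 0.1]
finger_gap: 0.877
```

```bash
python3 - <<'E'
from h import *
s=manip.sense();R=Ro.from_quat(s["tool_rot"]);print(s["tcp_pos"],s["force"])
print("world moves in tool axes: -y 250mm,-x0,+z100:",R.inv().apply([0,-.25,.10])*1000)
E
```

```text
[0.61480814 0.02331703 0.11768782] [ 1.41540189 -0.05383922  0.124442  ]
world moves in tool axes: -y 250mm,-x0,+z100: [-150.92458055  -51.38602752 -216.98213558]
```

Move the arm clear, then check.

send_rows --motion '[{"gripper":75,"travel":[-19,-6.5,-27],"rotation":[0,0,0]},{"gripper":75,"travel":[-19,-6.5,-27],"rotation":[0,0,0]},{"gripper":75,"travel":[-19,-6.5,-27],"rotation":[0,0,0]},{"gripper":75,"travel":[-19,-6.5,-27],"rotation":[0,0,0]},{"gripper":75,"travel":[-19,-6.5,-27],"rotation":[0,0,0]},{"gripper":75,"travel":[-19,-6.5,-27],"rotation":[0,0,0]},{"gripper":75,"travel":[-19,-6.5,-27],"rotation":[0,0,0]},{"gripper":75,"travel":[-19,-6.5,-27],"rotation":[0,0,0]},{"gripper":75,"travel":[-19,-6.5,-27],"rotation":[0,0,0]},{"gripper":75,"travel":[-19,-6.5,-27],"rotation":[0,0,0]},{"gripper":75,"travel":[-19,-6.5,-27],"rotation":[0,0,0]},{"gripper":75,"travel":[-19,-6.5,-27],"rotation":[0,0,0]}]'

```text
t: 15.45
tcp_pos: [0.6131, -0.3526, 0.2656]
tool_rot: [0.605, 0.744, 0.178, -0.221]
force: [1.1, -0.4, -0.3]
finger_gap: 0.878
```

```bash
python3 - <<'E'
from h import *
im=manip.snapshot("scene")[:,:,::-1];t=manip.snapshot("top")[:,:,::-1]
cv2.imwrite("pics/sc9.png",im);cv2.imwrite("pics/tp9.png",t)
c=cv2.resize(im[180:290,235:345],(390,390),interpolation=cv2.INTER_CUBIC);d=cv2.resize(t[155:265,180:290],(390,390),interpolation=cv2.INTER_CUBIC)
cv2.imwrite("pics/m9.png",np.hstack([c,d]))
edges("pics/tp9.png",.092)
a=np.arange(-9,10,1)/1000;F="pics/tp9.png"
print("left",[cross(.028+a,prof(F,"top",np.linspace(x-.006,x+.006,10),.028+a,.092).mean(1)) for x in(.005,.022,.038)],
 "tp0 plinth left",[cross(.028+a,prof("pics/top0.png","top",np.linspace(x-.006,x+.006,10),.028+a,.052).mean(1)) for x in(.005,.022,.038)])
print("tp0 plinth right",[cross(-.028+a,prof("pics/top0.png","top",np.linspace(x-.006,x+.006,10),-.028+a,.052).mean(1)) for x in(.005,.022,.038)])
print("rear both +y",cross(.05+a,prof(F,"top",.05+a,np.linspace(.01,.022,10),.092).mean(0)),cross(.05+a,prof("pics/tp4.png","top",.05+a,np.linspace(.01,.022,10),.052).mean(0)))
for b in((365,240,440,275),):print("offcut",woodrect(t,.024,b))
E
```

```text
pics/tp9.png rear [50.0, 49.5] right [-27.5, -27.7, -27.8]
left [33.0, 33.9, 33.9] tp0 plinth left [30.5, 30.4, 29.6]
tp0 plinth right [-27.4, -27.5, -28.4]
rear both +y 49.6 50.1Traceback (most recent call last):
  File "<stdin>", line 12, in <module>
  File "h.py", line 30, in woodrect
    c=max(cv2.findContours(k,cv2.RETR_EXTERNAL,cv2.CHAIN_APPROX_NONE)[0],key=cv2.contourArea)
ValueError: max() iterable argument is empty
```

View pics/m9.png

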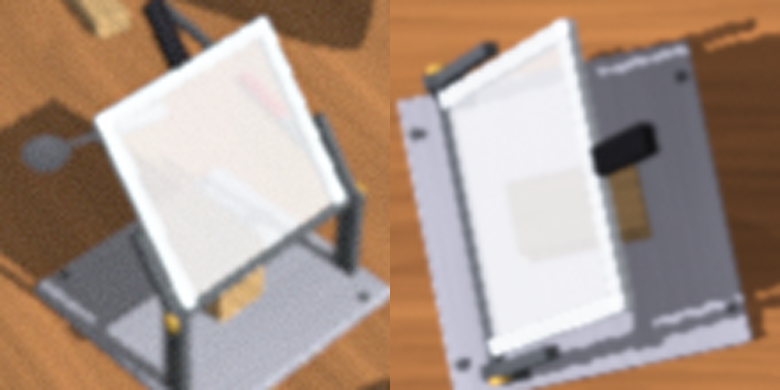

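The block sits on the plinth and the shield stands in line with the arms (left panel corners (98,120) and (265,18)). As a last check, I'll compare the shield and the bystanders before and after.

```bash
python3 - <<'E'
from h import *
g=lambda n:cv2.cvtColor(cv2.imread(f"pics/{n}.png"),cv2.COLOR_BGR2GRAY).astype(np.float32)
def sh(a,b,x0,y0,x1,y1): 
    w=cv2.createHanningWindow((x1-x0,y1-y0),cv2.CV_32F);r=cv2.phaseCorrelate(g(a)[y0:y1,x0:x1],g(b)[y0:y1,x0:x1],w);return np.round(r[0],2),round(r[1],2)
print("shield corners sc3->sc9",sh("sc3","sc9",250,200,280,230),sh("sc3","sc9",296,172,326,202))
for nm,b in dict(bowl_jar=(95,210,165,300),spoon=(305,180,340,255),file1=(245,275,330,300),file2=(340,270,420,300),mallet=(435,145,480,250),offcut=(365,240,445,275)).items():print(nm,sh("top0","tp9",*b))
print(manip.sense()["force"])
E
```

```text
shield corners sc3->sc9 (array([0.01, 0.07]), 1.05) (array([-0.05, -0.13]), 0.9)
bowl_jar (array([-0.03, -0.01]), 0.93)
spoon (array([ 0.1 , -1.32]), 0.8)
file1 (array([-0.27,  0.56]), 0.68)
file2 (array([0.27, 0.54]), 0.42)
mallet (array([1.17, 0.4 ]), 0.16)
offcut (array([-39.38,  13.62]), 0.14)
[ 0.79450028 -0.71453385  0.67893823]
```

```bash
python3 - <<'E'
from h import *
g=lambda n:cv2.cvtColor(cv2.imread(f"pics/{n}.png"),cv2.COLOR_BGR2GRAY).astype(np.float32)
for nm,(x0,y0,x1,y1) in dict(spoon=(236,208,266,232),offcut=(245,160,275,195),mallet=(172,155,240,190)).items():
    w=cv2.createHanningWindow((x1-x0,y1-y0),cv2.CV_32F);print(nm,cv2.phaseCorrelate(g("sc3")[y0:y1,x0:x1],g("sc9")[y0:y1,x0:x1],w))
print(manip.sign_off())
E
```

```text
spoon ((-0.0609347717816604, -0.08905193169889536), 1.0455969330337314)
offcut ((0.012536292138916494, 0.2983804677154005), 0.8425402669994919)
mallet ((0.22147863588892136, -0.7941998161241273), 0.5141697776170424)
the job is handed in; nothing more can be done
None
```

I raised the shield by its tab to about 55° and set the wooden block on the plinth. The job was handed in with the arm clear, at about 15.6 s of the 72 s allowed.

**Shield:** measured at 55.1° on average from its two front corners (53.5° and 56.7°), after I let go. It had not moved, to within 0.15 px, once the block was in place.

**Block:** its rear edge reads 49.7 mm against the plinth's 50.1 mm, and its right edge -27.7 mm against -27.8 mm. That is flush within about 0.5 mm, with no measurable twist.
- **Left edge:** it read 33.5 mm against 30.2 mm for the plinth alone. I put this down to the block's visible side face, not a shift, but did not confirm it.
- **Front edge:** I did not measure it separately.

**Correction on the way:** before lowering, the held block sat about 6 mm short and 2 mm sideways, several mm off what I had calculated. I corrected it from the plinth's own edges.

**Other things on the bench:**
- **Bowl, jar and spoon:** unmoved. The spoon's 1.3 px shift in the top view was the shield's shadow moving; the scene view showed 0.1 px over the block move.
- **Offcut:** unmoved in the scene view, but not comparable from the top because the arm hid it.
- **Files and mallet:** readings were weak (0.3-0.6 px for the files, about 1 px for the mallet). The arm never came near them, and the force readings stayed small.

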